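# Load an amplifier module into the tilted test nest

### The arm

A 6-joint arm with a two-finger parallel gripper is mounted at the origin on the work surface. World frame = base frame: x ahead of the robot, y to its left, z up, the work surface at z = 0. Lengths are in m, angles in rad, forces in N, time in s.
With the tool pointing down it reaches from about 0.3 to 0.875 m from the base axis. Payload 4.2 kg.
Tool frame: the origin (TCP) lies at the very end of the fingers, on their centre line; the grasp point (between the pads) lies 19 mm behind it (r.tcp_to_grasp is the distance from the TCP to the grasp point, in m); z points along the fingers, y is the line along which they close (so a half turn about z gives the same grasp; the last joint's range is limited). The gripper opens to 85 mm and grips with 20 to 120 N. Pads are 22 mm wide; open, the fingers measure 114 mm over their backs; the gripper's body (76 mm by 85 mm) begins 54 mm behind the grasp point. The pads swing forward as they close: fully open they stand 13 mm farther back than shut.
Start: joints at [1.086, 0.32, 1.565, -0, 1.257, -0.02], TCP at [0.258, 0.514, 0.231] pointing down, gripper open.
Joint ranges: [-3.11, 3.11], [-0.84, 2.01], [0.21, 2.61], [-1.34, 4.49], [0.05, 2.63], [-2.56, 2.56]. Speed limits (rad/s): [2.57, 2.57, 3.14, 3.14, 3.14, 3.14].

### API

Orientations are given as a unit quaternion [w, x, y, z].
In Python, from bench import r gives the robot as it stands.
- The arm moves only by the shell command python3 -m inch 'ROWS'. ROWS is JSON, a list of rows, each a list of 7 numbers: the turn, a rotation vector about the tool's x, y, z in rad, then the shift along the tool's x, y, z in m, then the opening, from -1 (shut) to 1 (fully open). A call has 1 to 8 rows; each row is the pose to reach, as a shift and turn from the pose commanded when the call began, along the tool's axes at that moment; what a row does not reach only later rows make up. A row lasts 1/8 s, in which the tool goes at most 62.5 mm and 10.7 degrees, less where a joint would pass 70% of its speed; a pose out of reach is approached as far as the arm can. A call with a gripper value outside its range is refused whole. The fingers move at their own pace and stop on an object; the grip force is fixed at half the most. Time passes only in rows, so rows that repeat a pose let the fingers close. It gives the time, the measured TCP pose, the force, the opening and the grip force at its end, in the units of the state.
- r.sense(): the state, without advancing time (a new reading comes with each control period).
- r.snapshot(name): name is "side" or "top"; returns a dict with "frame" (400x640x3 uint8, red, green, blue), "range_z" (400x640 float32, m along the optical axis (not along the pixel's ray), 0 where there is no reading), "intrinsics" (3x3 intrinsics, pixels), "cam_to_world" (4x4, takes a point from camera to world coordinates). Camera axes: x right, y up, looking along -z (the intrinsics and any distortion apply to the point x, -y, -z); pixel columns grow to the right and rows downward; lengths in m; the calibration is good to about 2 mm. A picture is of the moment at which its call begins.
- r.hand_in(): hands the job in; it is judged then, once.
The state is a dict: "t": time; "qpos": joint angles; "qvel": joint speeds; "tau": joint torques, N m; "ee_pos": TCP position; "ee_rot": TCP orientation; "ft_force": force on the tool from outside, world axes, zero at the start; "ft_torque": the same for the moment, N m; "finger_gap": finger opening in m; "finger_force": force on a finger pad.
Only numpy, scipy, OpenCV 4.12 (cv2) and the standard library are available. Lean on these libraries where they do the work, as an engineer would, in place of code of your own. Each camera call takes 0.05 s, during which the arm holds its last target. There are 200 camera calls.

### The job

Load the long, flat-lidded amplifier module (not the short one, not the finned one) into the tilted test nest: set it down gently, connectors pointing uphill and its sides in line with the fences, on the slick plate about 4 to 5 cm clear of both fences, then let go and lift away so that it slides by itself, without being pushed, fully home into the low corner. It must end lying flat with its plain end against the short fence and one long side against the long fence; leave the other two modules where they are.

Things in the scene. Friction and masses are not known exactly. Their poses are not given: they have to be found in the camera images.
- module_mid (a point): Centre (16 mm up) of the wanted module: plain aluminium housing 100 long (x), 46 wide (y), 32 mm high, flat steel lid with four corner screws, about 0.2 kg, loose on the table. Two brass connectors stick out 18 mm from its +x end only; the -x end is plain. x points roughly away from the robot, z up. Grip it across the 46 mm width.
- plate: Bare aluminium plate on posts, 200 (x) by 150 mm (y), fixed. Origin: low corner nearest the robot, on the upper surface where the inner faces of two dark fences meet (12 thick, 18 mm high). x runs uphill along the long fence, y uphill along the short one, z is the surface normal; x rises 13, y 25 deg. It is slick: parts slide. Home: module centre at x 50, y 23, z 16 mm.
- short_module_mid (a point): Centre of a bystander, to be left alone: the short module, same housing style and two connectors but only 54 mm long, 46 mm wide, 32 mm high.
- finned_module_mid (a point): Centre height point (16 mm up) of a bystander, to be left alone: the module with black cooling fins along its top, 100 mm long, 46 mm wide, 33 mm high, same two connectors.
There are look-alikes about, which are no part of the job. Leave any blue or turquoise look-alike of the part that bears module_mid alone.

How it is judged:
By the outcome, as a careful person would: the job done as asked, in the order asked, and still so for the second after the job is handed in, with the robot touching nothing.
It also fails if it takes over 35 s, if anything falls off the work surface, if the arm or the gripper's body presses on something with over 40 N, if the wrist force passes 120 N, or if a joint passes its speed limit or range.

## Working session

There is one attempt and no reset: what is moved stays moved. The work goes in short steps, Python scripts to look and compute and a shell command to move; the robot and the scene stay as the last step left them, time stands still between calls to the robot, and variables do not carry over. Pictures are saved under pics/ and viewed, at most 10 in all, crops included, and the job is handed in when it is done.

```bash
ls; mkdir -p pics; cat > h.py <<'E'
import numpy as np, cv2
from bench import r
from scipy.spatial.transform import Rotation as R
def snap(n):
    s=r.snapshot(n); np.savez(f'/tmp/{n}.npz',**{k:np.asarray(v) for k,v in s.items()}); return s
def load(n): return dict(np.load(f'/tmp/{n}.npz'))
def cloud(s):
    K=s['intrinsics'];T=s['cam_to_world'];d=s['range_z'];v,u=np.mgrid[:d.shape[0],:d.shape[1]]
    P=np.stack([(u-K[0,2])/K[0,0]*d,-(v-K[1,2])/K[1,1]*d,-d],-1)
    P=P@T[:3,:3].T+T[:3,3]; P[d==0]=np.nan; return P
E
python3 - <<'E'
from h import *
for n in ('top','side'):
    s=snap(n); cv2.imwrite(f'pics/{n}0.png',s['frame'][...,::-1]); print(s['intrinsics'],s['cam_to_world'].round(3), [k for k in s])
print(r.sense())
E
```

```text
pics
[[495.380603     0.         317.59634782]
 [  0.         495.380603   195.38712818]
 [  0.           0.           1.        ]] [[ 0.005  0.995 -0.099  0.38 ]
 [-1.     0.005 -0.003  0.025]
 [-0.002  0.099  0.995  1.118]
 [ 0.     0.     0.     1.   ]] ['frame', 'range_z', 'intrinsics', 'cam_to_world']
[[366.74892878   0.         322.98005457]
 [  0.         366.74892878 195.32268001]
 [  0.           0.           1.        ]] [[ 0.719  0.529 -0.452  0.011]
 [-0.695  0.552 -0.46  -0.439]
 [ 0.006  0.645  0.764  0.83 ]
 [ 0.     0.     0.     1.   ]] ['frame', 'range_z', 'intrinsics', 'cam_to_world']
{'t': 0.1, 'qpos': array([ 1.08598196e+00,  3.20223539e-01,  1.56556108e+00, -1.74232300e-05,
        1.25743389e+00, -2.00192451e-02]), 'qvel': array([ 0.0001738 , -0.00146773, -0.00239671,  0.00183696,  0.00092876,
       -0.00031035]), 'tau': array([-4.92060335e-04, -4.16409802e+01, -2.34704608e+01, -1.41219420e-06,
        4.98183304e-03,  2.08552979e-05]), 'ee_pos': array([0.25754666, 0.51360391, 0.23056732]), 'ee_rot': array([-1.95002440e-04,  2.30308597e-01,  9.73117305e-01, -7.89238634e-04]), 'ft_force': array([ 0.10188761,  0.19141536, -0.58607497]), 'ft_torque': array([-0.02617077, -0.00035296,  0.00604193]), 'finger_force': 0.0, 'finger_gap': 0.08520562260741102}
```

View pics/top0.png

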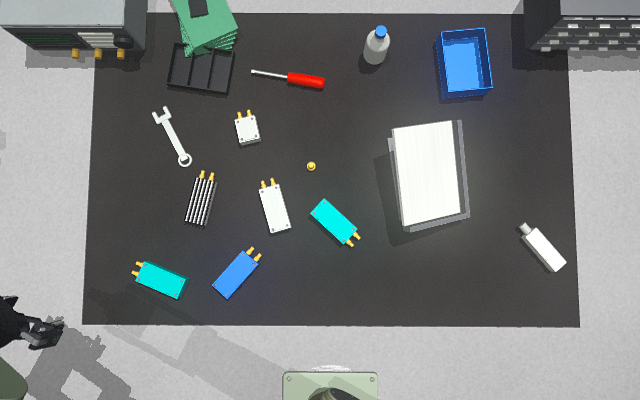

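View pics/side0.png

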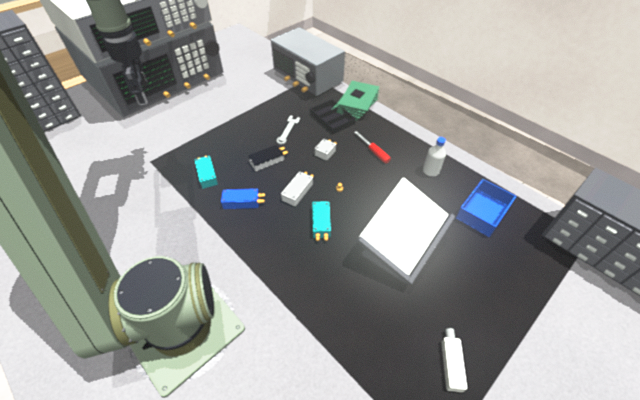

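The top view shows these candidates:
- White long module with flat lid and 4 screws at (275,207).
- Short white module at (247,128).
- Finned module at (201,200).
- Blue block at (237,274).
- Turquoise blocks at (160,280) and (334,222).
- White bottle at (543,247).

I choose (275,207). The plate is at about (430,173), with dark-grey fences on its right (465) and near (225) sides. Next come a close crop and the measurements.

```bash
python3 - <<'E'
from h import *
s=load('top'); f=s['frame']; P=cloud(s)
a=cv2.resize(f[170:245,250:350],None,fx=4,fy=4,interpolation=2); b=cv2.resize(f[110:240,380:480],None,fx=4,fy=4,interpolation=2)
c=np.zeros((520,800,3),np.uint8); c[:300,:400]=a; c[:,400:]=b
cv2.imwrite('pics/crop.png',c[...,::-1])
# module: lid points
m=np.zeros(f.shape[:2],bool); m[170:245,250:300]=1
m&=(P[...,2]>0.024)&(P[...,2]<0.045)&(f.min(-1)>90)
n,l,st,_=cv2.connectedComponentsWithStats(m.astype(np.uint8)); print(st)
k=1+st[1:,4].argmax(); Q=P[l==k]; print('z',np.median(Q[:,2]))
(c,wh,ang)=cv2.minAreaRect(Q[:,:2].astype(np.float32)*1000); print(c,wh,ang)
w=(f[...,0].astype(int)-f[...,2]>60)&(P[...,2]>0.005); 
v,u=np.nonzero(w[170:200,255:290]); Qb=P[170:200,255:290][v,u]; print('brass',Qb.mean(0))
# plate
pm=np.zeros(m.shape,bool); pm[115:235,385:475]=1; pm&=P[...,2]>0.015
w=pm&(f.min(-1)>190); Q=P[w]; 
for i in range(3):
    cen=Q.mean(0); nrm=np.linalg.svd(Q-cen,full_matrices=False)[2][2]; nrm*=np.sign(nrm[2]); d=(Q-cen)@nrm; print(len(Q),d.std()); Q=Q[abs(d)<0.004]
print('n',nrm,'cen',cen)
sy=lambda d:np.sin(np.radians(d))
# axes: x_z=sin13, y_z=sin25
ex=np.array([0,0,sy(13)]);# find ex,ey perp to n with given rises, pick by geometry
gr=np.array([0,0,1])-nrm*nrm[2]; g=np.linalg.norm(gr); gr/=g; h=np.cross(nrm,gr)
print('max slope',np.degrees(np.arcsin(g)))
al=np.arctan2(sy(25),sy(13)); ex=np.cos(al)*gr-np.sin(al)*h; ey=np.cross(nrm,ex); print(ex,ey)
A=np.c_[ex,ey,nrm]
L=(P-cen)@A
np.savez('/tmp/pl.npz',A=A,cen=cen)
print('white extent x',np.percentile(L[w][:,0],[0.5,1,50,99,99.5]),'y',np.percentile(L[w][:,1],[.5,1,50,99,99.5]))
mr=cv2.minAreaRect(L[w][:,:2].astype(np.float32)*1000);print(mr)
fe=pm&(L[...,2]>0.010)&(L[...,2]<0.026); 
for nm,mm in(('long',fe&(abs(L[...,0])<.07)),('short',fe&(abs(L[...,1])<.05))):
    q=L[mm]; print(nm,len(q),np.percentile(q,[2,10,50,90,98],axis=0).round(4))
E
```

```text
[[     0      0    640    400 255043]
 [   273    183      1      1      1]
 [   259    184     32     49    956]]
z 0.03373947491206408
(459.2196350097656, 124.08267974853516) (101.87745666503906, 46.32931900024414) 16.65654945373535
brass [0.5159077  0.14011468 0.02067627]
5474 0.001525259911129346
5427 0.00147248459789798
5427 0.00147248459789798
n [-0.14371662 -0.44816724  0.88232174] cen [ 0.53288612 -0.20022481  0.09070095]
max slope 28.076285086279604
[0.96717003 0.12521692 0.22113988] [-0.20958926  0.88513663  0.41545817]
white extent x [-0.1001631  -0.09897471  0.00075295  0.09679497  0.09778086] y [-0.07732598 -0.07609989  0.00132466  0.07193146  0.07249656]
((-1.2903060913085938, -2.85345458984375), (200.92926025390625, 154.33474731445312), 0.16258715093135834)
long 446 [[-0.0673 -0.0889  0.0103]
 [-0.0557 -0.087   0.0115]
 [ 0.0009 -0.0797  0.017 ]
 [ 0.0567 -0.0764  0.0195]
 [ 0.0672 -0.0751  0.0206]]
short 241 [[-0.1126 -0.0476  0.0121]
 [-0.1116 -0.039   0.0153]
 [-0.1062  0.0018  0.0178]
 [-0.1015  0.0408  0.0196]
 [-0.1009  0.0475  0.0208]]
```

View pics/crop.png

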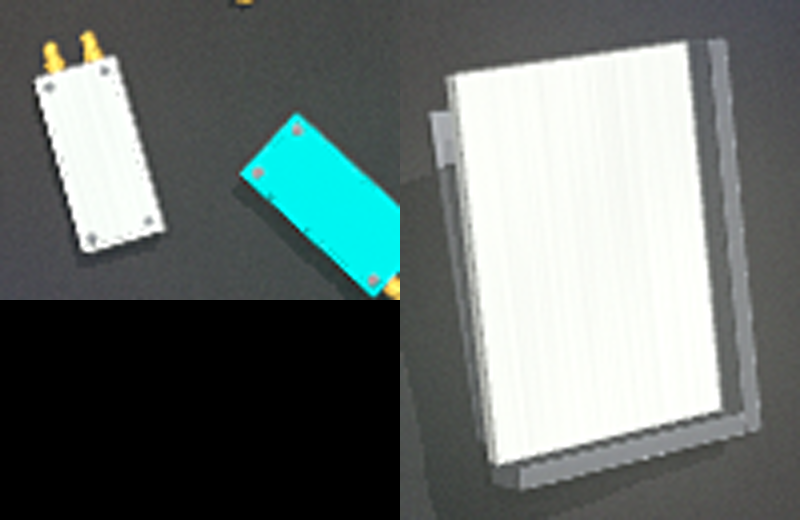

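The crop confirms it: a long white flat lid with four corner screws and two brass connectors at the far end (crop (55,55) and (92,45)). The plate has its long fence on the right and its short fence on the near side. Next I cross-check with the side camera and compute the moves.

```bash
cat >> h.py <<'E'
def rel(p,M,p0=None,M0=None):
    if p0 is None:
        st=r.sense(); p0=st['ee_pos']; q=st['ee_rot']; M0=R.from_quat([*q[1:],q[0]]).as_matrix()
    t=R.from_matrix(M0.T@M).as_rotvec(); print('turn',t.round(4),'shift',(M0.T@(np.array(p)-p0)).round(4),'deg',np.degrees(np.linalg.norm(t)).round(1))
def Mdown(yaw): # tool y along heading yaw, z down
    y=np.array([np.cos(yaw),np.sin(yaw),0]); z=np.array([0,0,-1.]); return np.c_[np.cross(y,z),y,z]
E
python3 - <<'E'
from h import *
s=load('side'); f=s['frame']; P=cloud(s); z=np.load('/tmp/pl.npz'); A,cen=z['A'],z['cen']
B=lambda x0,x1,y0,y1,z0,z1:(P[...,0]>x0)&(P[...,0]<x1)&(P[...,1]>y0)&(P[...,1]<y1)&(P[...,2]>z0)&(P[...,2]<z1)
t=B(.55,.6,.0,.1,-.02,.02); print('table z side',np.nanmedian(P[t][:,2]))
Pt=cloud(load('top')); q=Pt[190:230,295:305]; print('table z top',np.nanmedian(q[...,2]))
m=B(.39,.53,.07,.18,.022,.05)&(f.min(-1)>110); Q=P[m]; print(len(Q),np.median(Q[:,2]),cv2.minAreaRect(Q[:,:2].astype(np.float32)*1000))
L=(P-cen)@A
w=(abs(L[...,0])<.12)&(abs(L[...,1])<.1)&(abs(L[...,2])<.012)&(f.min(-1)>190); q=L[w]
c,*_=np.linalg.lstsq(np.c_[q[:,:2],np.ones(len(q))],q[:,2],rcond=None); print('plane dev',c, np.median(q[:,2]))
print(cv2.minAreaRect(q[:,:2].astype(np.float32)*1000))
fe=(abs(L[...,2]-.018)<.008)
for nm,mm in(('long',fe&(abs(L[...,0])<.07)&(abs(L[...,1]+.08)<.02)),('short',fe&(abs(L[...,1])<.05)&(abs(L[...,0]+.105)<.02))):
    q=L[mm]; print(nm,len(q),np.percentile(q,[2,10,50,90,98],axis=0).round(4))
# top: edge headings of inner fence line
L=(Pt-cen)@A; w=(load('top')['frame'].min(-1)>190)&(abs(L[...,2])<.008)&(abs(L[...,0])<.1)&(abs(L[...,1])<.1)
xs=np.linspace(-.09,.09,19); 
print('yleft/right edges',[ (round(np.percentile(L[w&(abs(L[...,0]-x)<.005)][:,1],1),4),round(np.percentile(L[w&(abs(L[...,0]-x)<.005)][:,1],99),4)) for x in xs[::3]])
rel([.459,.124,.12],Mdown(np.radians(106.5)))
E
```

```text
table z side -0.0004610116916171636
table z top 0.0019458460425818558
458 0.031118874857201273 ((454.6141052246094, 124.33153533935547), (100.59398651123047, 46.945884704589844), 16.382938385009766)
plane dev [-0.00117886 -0.00466211 -0.00215008] -0.002143213262046897
((-2.3255538940429688, -2.0925369262695312), (198.20851135253906, 151.8938751220703), 0.6830254197120667)
long 294 [[-0.0669 -0.0883  0.0108]
 [-0.0563 -0.0869  0.0132]
 [-0.0027 -0.0813  0.0154]
 [ 0.0551 -0.0764  0.0174]
 [ 0.0668 -0.0757  0.0186]]
short 231 [[-0.1166 -0.0475  0.0114]
 [-0.1161 -0.0399  0.0131]
 [-0.1112 -0.0007  0.0158]
 [-0.1058  0.0399  0.0177]
 [-0.1044  0.0478  0.0187]]
yleft/right edges [(np.float64(-0.077), np.float64(0.0696)), (np.float64(-0.0775), np.float64(0.0697)), (np.float64(-0.0754), np.float64(0.0715)), (np.float64(-0.0764), np.float64(0.0724)), (np.float64(-0.0754), np.float64(0.072)), (np.float64(-0.0756), np.float64(0.0715)), (np.float64(-0.0752), np.float64(0.0723))]
turn [-1.500e-03 -6.000e-04 -7.528e-01] shift [-0.3547 -0.2578  0.111 ] deg 43.1
```

```bash
python3 -m inch '[[0,0,-0.15,-0.05,-0.036,0.015,1],[0,0,-0.3,-0.1,-0.072,0.03,1],[0,0,-0.45,-0.15,-0.108,0.045,1],[0,0,-0.6,-0.2,-0.144,0.06,1],[0,0,-0.75,-0.25,-0.18,0.08,1],[0,0,-0.753,-0.3,-0.218,0.1,1],[0,0,-0.753,-0.353,-0.2585,0.111,1],[0,0,-0.753,-0.353,-0.2585,0.111,1]]'
python3 - <<'E'
from h import *
rel([.457,.1242,.004],Mdown(np.radians(106.5)))
E
```

```text
t: 1.1
ee_pos: [0.4578, 0.1218, 0.1193]
ee_rot: [-0.001, -0.141, 0.99, -0.0]
ft_force: [0.6, 0.2, -0.9]
finger_gap: 0.0855
finger_force: 0.0
turn [-0.0002 -0.0019 -0.0042] shift [-1.000e-04  2.500e-03  1.153e-01] deg 0.3
```

```bash
python3 -m inch '[[0,0,0,0,0,0.03,1],[0,0,0,0,0,0.06,1],[0,0,0,0,0,0.085,1],[0,0,0,0,0,0.1,1],[0,0,0,0,0,0.108,1],[0,0,0,0,0,0.113,1],[0,0,0,0,0,0.115,1],[0,0,0,0,0,0.115,1]]'
python3 - <<'E'
from h import *
rel([.457,.1242,.004],Mdown(np.radians(106.5)))
s=snap('side'); f=s['frame']; cv2.imwrite('pics/g.png',cv2.resize(f[120:240,220:380],None,fx=5,fy=5,interpolation=2)[...,::-1])
E
```

```text
t: 2.1
ee_pos: [0.4577, 0.1248, 0.0056]
ee_rot: [0.0, -0.144, 0.99, 0.0]
ft_force: [0.8, 0.1, -0.3]
finger_gap: 0.0857
finger_force: 0.0
turn [0.0001 0.0008 0.0003] shift [ 0.0008 -0.0004  0.0016] deg 0.0
```

View pics/g.png

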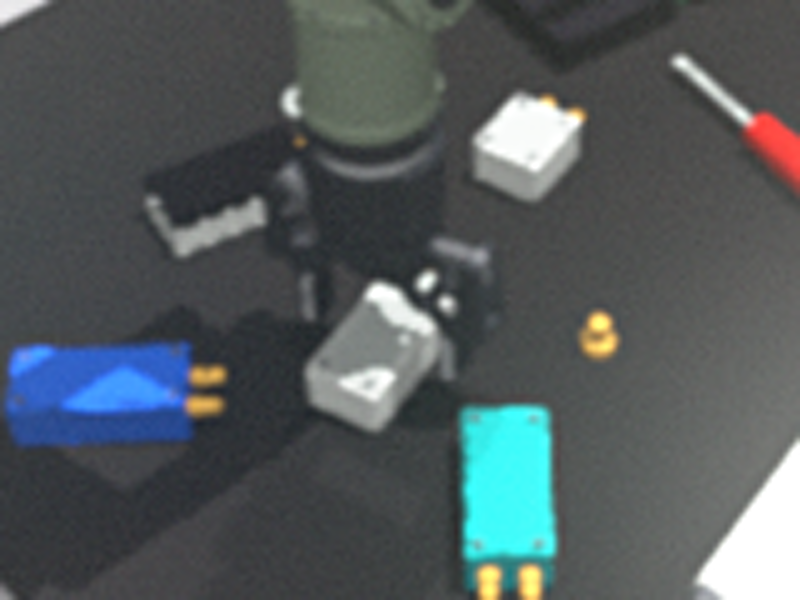

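The fingers straddle the module: left finger at crop (310,290), right finger at (447,350). The finned module's shadow-side end at (290,160) is clear. Now I close.

```bash
python3 -m inch '[[0,0,0,0,0,0,0.4],[0,0,0,0,0,0,0.2],[0,0,0,0,0,0,0],[0,0,0,0,0,0,-1],[0,0,0,0,0,0,-1],[0,0,0,0,0,0,-1]]'
```

```text
t: 2.9
ee_pos: [0.4577, 0.1247, 0.0058]
ee_rot: [0.0, -0.144, 0.99, 0.0]
ft_force: [-0.8, -1.1, 6.1]
finger_gap: 0.0449
finger_force: 62.7
```

```bash
python3 -m inch '[[0,0,0,0,0,-0.01,-1],[0,0,0,0,0,-0.04,-1],[0,0,0,0,0,-0.08,-1],[0,0,0,0,0,-0.12,-1],[0,0,0,0,0,-0.16,-1],[0,0,0,0,0,-0.2,-1],[0,0,0,0,0,-0.2,-1],[0,0,0,0,0,-0.2,-1]]'
cat >> h.py <<'E'
try:
    _z=np.load('/tmp/pl.npz'); A=_z['A']@R.from_euler('z',0.5,degrees=True).as_matrix()
    O=_z['cen']+_z['A']@np.array([-.1025,-.0762,0])+[0,0,-.0019]
    MT=np.c_[np.cross(A[:,1],-A[:,2]),A[:,1],-A[:,2]]
    tgt=lambda x,y,z:O+A@np.array([x,y,z])
except FileNotFoundError: pass
E
python3 - <<'E'
from h import *
print(O,A,tgt(.095,.068,.0058)); rel(tgt(.095,.068,.0658),MT); print(r.sense()['qpos'].round(2))
s=snap('top'); P=cloud(s); P[...,2]-=.0019; p=r.sense()['ee_pos']
m=(abs(P[...,0]-p[0])<.08)&(abs(P[...,1]-p[1])<.07)&(abs(P[...,2]-p[2]-.026)<.008)&(s['frame'].min(-1)>100)
Q=P[m]; print(len(Q),np.median(Q,axis=0),p)
if len(Q)>20: print(cv2.minAreaRect(Q[:,:2].astype(np.float32)*1000), np.polyfit((Q[:,:2]-Q[:,:2].mean(0))@[np.cos(.288),np.sin(.288)],Q[:,2],1))
E
```

```text
t: 3.9
ee_pos: [0.4563, 0.1245, 0.2043]
ee_rot: [-0.001, -0.144, 0.99, -0.0]
ft_force: [-0.0, -1.0, -1.8]
finger_gap: 0.0448
finger_force: 62.1
[ 0.44972189 -0.28050695  0.0344762 ] [[ 0.96530422 -0.21802133 -0.14371662]
 [ 0.13293633  0.88401021 -0.44816724]
 [ 0.22475697  0.41351257  0.88232174]] [ 0.52576679 -0.21036468  0.08906444]
turn [-0.4183 -0.2577  0.0982] shift [ 0.0444 -0.3641  0.0623] deg 28.7
[ 0.24  0.18  1.83  0.    1.13 -1.62]
266 [0.41924527 0.11530502 0.23013617] [0.45614619 0.12441859 0.20377538]
((421.6819152832031, 117.35440063476562), (28.460840225219727, 36.948890686035156), 17.22897720336914) [0.02575779 0.2302029 ]
```

```bash
python3 -m inch '[[-0.06,-0.037,0.014,0.008,-0.045,0,-1],[-0.12,-0.074,0.028,0.016,-0.095,0,-1],[-0.18,-0.11,0.042,0.024,-0.145,0,-1],[-0.24,-0.147,0.056,0.032,-0.195,0,-1],[-0.3,-0.185,0.07,0.04,-0.245,0,-1],[-0.36,-0.222,0.084,0.048,-0.295,0.004,-1],[-0.4,-0.246,0.094,0.055,-0.34,0.009,-1],[-0.418,-0.258,0.098,0.06,-0.386,0.009,-1]]'
python3 -m inch '[[0,0,0,0,0,0,-1],[0,0,0,0,0,0,-1]]'
python3 - <<'E'
from h import *
rel(tgt(.095,.068,.0058),MT); st=r.sense(); print(st['qpos'].round(2),st['qvel'].round(3)); print('plate-frame TCP',(A.T@(st['ee_pos']-O)).round(4))
for n in('top','side'):
    s=snap(n); f=s['frame']; P=(cloud(s)-[0,0,.0019 if n=='top' else -.0005]-O)@A
    w=(f.min(-1)>90)&(abs(P[...,0]-.095)<.09)&(abs(P[...,1]-.068)<.06)&(P[...,2]>.125); Q=P[w]; print(n,len(Q),np.percentile(Q,[1,50,99],axis=0).round(4))
    L=Q[abs(Q[:,2]-.146)<.007]; print(len(L),np.median(L,axis=0).round(4)); c=np.linalg.lstsq(np.c_[L[:,:2],np.ones(len(L))],L[:,2],rcond=None)[0]; print('slopes',c.round(3), cv2.minAreaRect(L[:,:2].astype(np.float32)*1000))
    if n=='side': cv2.imwrite('pics/ap.png',cv2.resize(f[120:300,320:520],None,fx=3,fy=3,interpolation=2)[...,::-1])
E
```

```text
t: 4.95
ee_pos: [0.523, -0.2548, 0.2048]
ee_rot: [0.082, -0.075, 0.969, 0.22]
ft_force: [0.3, -0.5, -2.2]
finger_gap: 0.0447
finger_force: 62.3
t: 5.2
ee_pos: [0.5232, -0.2526, 0.2057]
ee_rot: [0.082, -0.076, 0.969, 0.219]
ft_force: [-0.1, 0.1, -2.2]
finger_gap: 0.0449
finger_force: 62.4
turn [-0.0093 -0.02   -0.0343] shift [ 0.0153 -0.0109  0.1227] deg 2.3
[-0.7   0.43  1.54  0.44  1.39 -2.56] [ 0.016 -0.024  0.01   0.003  0.003 -0.001]
plate-frame TCP [0.1131 0.0795 0.128 ]
top 2549 [[0.0554 0.0581 0.127 ]
 [0.1332 0.1009 0.1567]
 [0.1818 0.126  0.4484]]
461 [0.1405 0.0992 0.1485]
slopes [-0.03  -0.106  0.161] ((123.31417846679688, 83.15589904785156), (57.687931060791016, 116.66214752197266), 85.65196990966797)
side 5251 [[0.0365 0.027  0.1322]
 [0.103  0.095  0.478 ]
 [0.167  0.127  0.5025]]
183 [0.08   0.0931 0.1484]
slopes [ 0.033 -0.066  0.151] ((104.0842056274414, 83.75709533691406), (72.26028442382812, 92.1699447631836), 70.62074279785156)
```

View pics/ap.png

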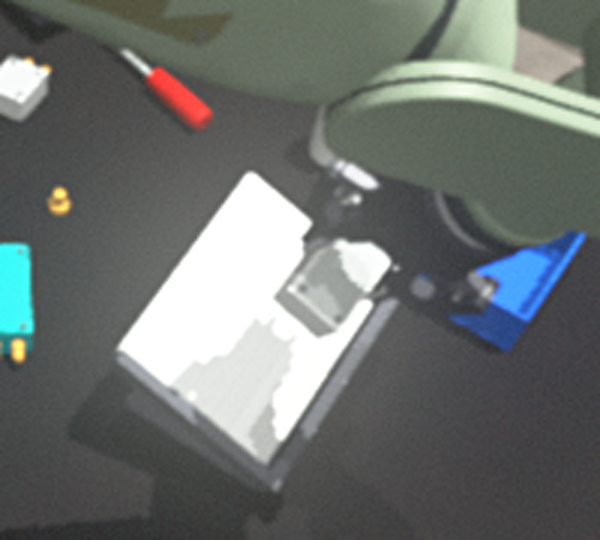

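Joint 6 sits at its limit (-2.56), so this grasp stops about 2° and 15 mm short. I'll set the module back on the table at its original spot and regrip it with the half turn, which puts joint 6 near +0.55 at the plate.

```bash
python3 - <<'E'
from h import *
rel([.457,.1242,.2],Mdown(np.radians(106.5)))
E
```

```text
turn [ 0.4133  0.229  -0.1276] shift [0.0237 0.3452 0.1618] deg 28.0
```

```bash
python3 -m inch '[[0.05,0.03,-0.016,0.003,0.043,0.02,-1],[0.1,0.06,-0.032,0.006,0.09,0.04,-1],[0.16,0.09,-0.05,0.009,0.135,0.061,-1],[0.22,0.12,-0.068,0.012,0.18,0.083,-1],[0.28,0.155,-0.086,0.015,0.225,0.105,-1],[0.34,0.19,-0.105,0.018,0.27,0.126,-1],[0.39,0.215,-0.12,0.021,0.31,0.145,-1],[0.413,0.229,-0.128,0.024,0.345,0.162,-1]]'
python3 -m inch '[[0,0,0,0,0,0,-1],[0,0,0,0,0,0,-1]]'
python3 - <<'E'
from h import *
rel([.457,.1242,.0065],Mdown(np.radians(106.5)));print(r.sense()['qpos'].round(3))
E
```

```text
t: 6.3
ee_pos: [0.4559, 0.1254, 0.2001]
ee_rot: [0.001, -0.145, 0.989, -0.001]
ft_force: [0.6, -1.0, -1.7]
finger_gap: 0.0449
finger_force: 62.5
t: 6.55
ee_pos: [0.4569, 0.1229, 0.1998]
ee_rot: [0.001, -0.144, 0.99, -0.001]
ft_force: [0.7, 0.1, -1.9]
finger_gap: 0.0451
finger_force: 62.7
turn [-0.0017  0.001   0.0008] shift [-0.0002  0.0016  0.1933] deg 0.1
[ 0.24   0.184  1.837 -0.002  1.12  -1.619]
```

```bash
python3 -m inch '[[0,0,0,0,0,0.05,-1],[0,0,0,0,0,0.1,-1],[0,0,0,0,0,0.145,-1],[0,0,0,0,0,0.17,-1],[0,0,0,0,0,0.183,-1],[0,0,0,0,0,0.19,-1],[0,0,0,0,0,0.193,-1],[0,0,0,0,0,0.193,-1]]'
python3 -m inch '[[0,0,0,0,0,0.001,-1],[0,0,0,0,0,0.001,0.4],[0,0,0,0,0,0.001,1],[0,0,0,0,0,0.001,1],[0,0,0,0,0,0.001,1]]'
```

```text
t: 7.55
ee_pos: [0.4587, 0.1226, 0.0074]
ee_rot: [0.002, -0.143, 0.99, -0.001]
ft_force: [-0.1, -0.2, -2.2]
finger_gap: 0.0452
finger_force: 62.6
t: 8.18
ee_pos: [0.4583, 0.1225, 0.0059]
ee_rot: [0.001, -0.143, 0.99, -0.001]
ft_force: [0.2, 0.2, 0.6]
finger_gap: 0.0859
finger_force: 0.0
```

```bash
python3 -m inch '[[0,0,0,0,0,-0.05,1],[0,0,0,0,0,-0.09,1],[0,0,0.18,0,0,-0.09,1],[0,0,0.36,0,0,-0.09,1],[0,0,0.54,0,0,-0.09,1],[0,0,0.72,0,0,-0.09,1],[0,0,0.9,0,0,-0.09,1],[0,0,1.08,0,0,-0.09,1]]'
python3 -m inch '[[0,0,0.18,0,0,0,1],[0,0,0.36,0,0,0,1],[0,0,0.54,0,0,0,1],[0,0,0.72,0,0,0,1],[0,0,0.9,0,0,0,1],[0,0,1.08,0,0,0,1],[0,0,1.26,0,0,0,1],[0,0,1.44,0,0,0,1]]'
python3 -m inch '[[0,0,0.18,0,0,0,1],[0,0,0.36,0,0,0,1],[0,0,0.54,0,0,0,1],[0,0,0.622,0,0,0,1],[0,0,0.622,0,0,0,1],[0,0,0.622,0,0,0,1]]'
python3 - <<'E'
from h import *
s=snap('side'); P=cloud(s)+[.0022,0,.0005]; f=s['frame']
m=(abs(P[...,0]-.457)<.07)&(abs(P[...,1]-.124)<.06)&(P[...,2]>.024)&(P[...,2]<.036)&(f.max(-1).astype(int)-f.min(-1)<40)
Q=P[m]; print(len(Q),cv2.minAreaRect(Q[:,:2].astype(np.float32)*1000))
cv2.imwrite('pics/g2.png',cv2.resize(f[120:240,220:380],None,fx=4,fy=4,interpolation=2)[...,::-1])
rel([.457,.1242,.0045],Mdown(np.radians(106.5-180)));print(r.sense()['qpos'].round(3))
E
```

```text
t: 9.18
ee_pos: [0.458, 0.1226, 0.0958]
ee_rot: [0.001, 0.389, 0.921, -0.0]
ft_force: [0.2, 0.8, -1.6]
finger_gap: 0.0854
finger_force: 0.0
t: 10.18
ee_pos: [0.458, 0.1226, 0.0958]
ee_rot: [0.001, 0.9, 0.436, 0.001]
ft_force: [-0.2, -0.2, -0.4]
finger_gap: 0.0857
finger_force: 0.0
t: 10.92
ee_pos: [0.458, 0.1226, 0.0958]
ee_rot: [0.001, 0.99, 0.144, 0.001]
ft_force: [-0.7, 0.2, 0.2]
finger_gap: 0.0855
finger_force: 0.0
454 ((458.21209716796875, 122.9267578125), (101.93987274169922, 49.393245697021484), 16.536108016967773)
turn [ 0.0017 -0.0014 -0.0002] shift [-0.0007 -0.002   0.0913] deg 0.1
[ 0.238  0.299  1.984 -0.002  0.857  1.523]
```

View pics/g2.png

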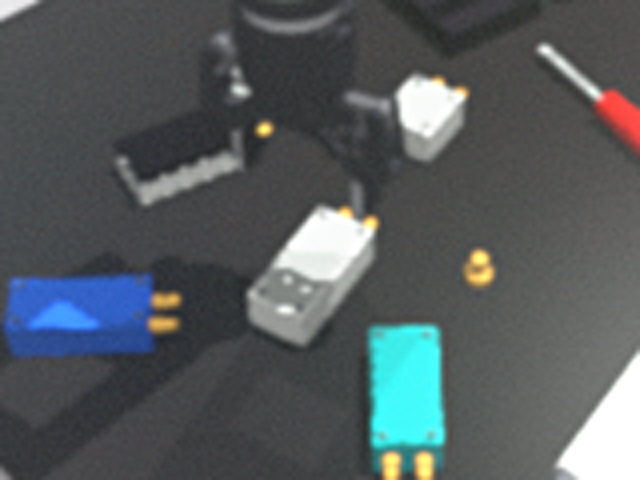

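The module lies flat at crop (310,270) with its connectors at (360,218), and the measured centre is (458,123) at 16.5°, directly under the tool. Next I descend, grip and lift.

```bash
python3 -m inch '[[0,0,0,0,0,0.04,1],[0,0,0,0,0,0.07,1],[0,0,0,0,0,0.085,1],[0,0,0,0,0,0.09,1],[0,0,0,0,0,0.091,1],[0,0,0,0,0,0.091,0.2],[0,0,0,0,0,0.091,0],[0,0,0,0,0,0.091,-1]]'
python3 -m inch '[[0,0,0,0,0,0,-1],[0,0,0,0,0,0,-1],[0,0,0,0,0,0,-1]]'
python3 -m inch '[[0,0,0,0,0,-0.01,-1],[0,0,0,0,0,-0.04,-1],[0,0,0,0,0,-0.08,-1],[0,0,0,0,0,-0.12,-1],[0,0,0,0,0,-0.16,-1],[0,0,0,0,0,-0.2,-1],[0,0,0,0,0,-0.2,-1]]'
cat >> h.py <<'E'
MT2=MT@np.diag([-1,-1,1])
E
python3 - <<'E'
from h import *
rel(tgt(.095,.068,.1258),MT2);print(r.sense()['qpos'].round(3))
E
```

```text
t: 11.98
ee_pos: [0.4588, 0.1227, 0.0056]
ee_rot: [0.001, 0.99, 0.143, 0.002]
ft_force: [-0.9, -0.4, 5.4]
finger_gap: 0.0452
finger_force: 62.8
t: 12.35
ee_pos: [0.4588, 0.1227, 0.0056]
ee_rot: [0.001, 0.99, 0.143, 0.002]
ft_force: [-0.5, -0.0, 5.5]
finger_gap: 0.0449
finger_force: 62.8
t: 13.22
ee_pos: [0.4594, 0.1231, 0.208]
ee_rot: [0.0, 0.99, 0.143, 0.004]
ft_force: [-0.5, -0.6, -3.4]
finger_gap: 0.045
finger_force: 62.0
turn [0.4201 0.2466 0.0994] shift [-0.0626  0.3853  0.0133] deg 28.5
[ 0.239  0.177  1.824 -0.002  1.132  1.523]
```

```bash
python3 -m inch '[[0.06,0.035,0.014,-0.008,0.045,0,-1],[0.12,0.07,0.028,-0.016,0.095,0,-1],[0.18,0.105,0.042,-0.024,0.145,0,-1],[0.24,0.14,0.056,-0.032,0.195,0,-1],[0.3,0.175,0.07,-0.04,0.245,0,-1],[0.36,0.21,0.084,-0.05,0.295,0.006,-1],[0.4,0.235,0.094,-0.057,0.34,0.012,-1],[0.42,0.246,0.099,-0.063,0.385,0.013,-1]]'
python3 -m inch '[[0,0,0,0,0,0,-1],[0,0,0,0,0,0,-1]]'
python3 - <<'E'
from h import *
st=r.sense(); print(st['qpos'].round(2),'plate-frame TCP',(A.T@(st['ee_pos']-O)).round(4)); rel(tgt(.095,.068,.0258),MT2)
E
```

```text
t: 14.22
ee_pos: [0.505, -0.2659, 0.1898]
ee_rot: [-0.224, 0.966, 0.089, 0.09]
ft_force: [0.8, 1.0, -2.1]
finger_gap: 0.0448
finger_force: 62.3
t: 14.48
ee_pos: [0.5055, -0.2636, 0.1909]
ee_rot: [-0.224, 0.966, 0.09, 0.09]
ft_force: [-0.4, 0.4, -2.2]
finger_gap: 0.045
finger_force: 62.4
[-0.74  0.44  1.58  0.45  1.37  0.5 ] plate-frame TCP [0.0913 0.0675 0.1224]
turn [-0.0017  0.0092 -0.0042] shift [ 0.0046 -0.0004  0.0966] deg 0.6
```

```bash
python3 -m inch '[[0,0.009,-0.004,0.004,0,0.025,-1],[0,0.009,-0.004,0.004,0,0.05,-1],[0,0.009,-0.004,0.004,0,0.075,-1],[0,0.009,-0.004,0.004,0,0.09,-1],[0,0.009,-0.004,0.004,0,0.0965,-1],[0,0.009,-0.004,0.004,0,0.0965,-1],[0,0.009,-0.004,0.004,0,0.0965,-1]]'
python3 - <<'E'
from h import *
st=r.sense(); print('plate-frame TCP',(A.T@(st['ee_pos']-O)).round(4)); rel(tgt(.095,.068,.0058),MT2)
for n in('top','side'):
    s=snap(n); f=s['frame']; P=(cloud(s)-[0,0,.0019 if n=='top' else -.0005]-O)@A
    w=(f.min(-1)>60)&(abs(P[...,0]-.095)<.06)&(abs(P[...,1]-.068)<.035)&(abs(P[...,2]-.052)<.006); Q=P[w]; print(n,len(Q))
    if len(Q)>30: print(np.median(Q,axis=0).round(4),np.linalg.lstsq(np.c_[Q[:,:2],np.ones(len(Q))],Q[:,2],rcond=None)[0].round(3),cv2.minAreaRect(Q[:,:2].astype(np.float32)*1000))
    c=f[100:250,370:500] if n=='top' else f[150:300,340:470]
    cv2.imwrite(f'/tmp/{n}.png',cv2.resize(c,(400,460),interpolation=2)[...,::-1])
cv2.imwrite('pics/near.png',np.hstack([cv2.imread('/tmp/top.png'),cv2.imread('/tmp/side.png')]))
E
```

```text
t: 15.35
ee_pos: [0.5239, -0.2213, 0.1086]
ee_rot: [-0.222, 0.966, 0.091, 0.097]
ft_force: [0.2, -0.4, -1.7]
finger_gap: 0.0451
finger_force: 62.5
plate-frame TCP [0.0961 0.0669 0.0282]
turn [ 0.002  -0.0028  0.0019] shift [-0.0012 -0.0012  0.0224] deg 0.2
top 688
[0.113  0.0719 0.0541] [ 0.    -0.057  0.058] ((96.82127380371094, 72.64788818359375), (100.60005950927734, 60.82695770263672), 1.7151938676834106)
side 497
[0.072  0.0664 0.0543] [ 0.013 -0.015  0.054] ((71.89282989501953, 63.643585205078125), (62.36725997924805, 66.13568878173828), 16.65479278564453)
```

View pics/near.png

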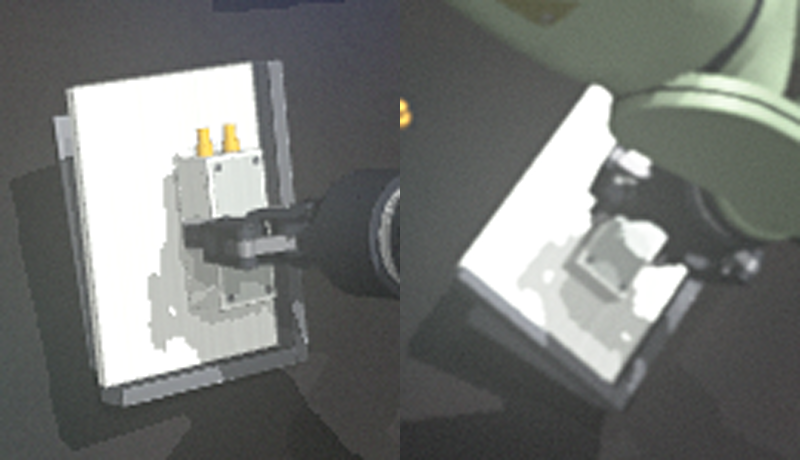

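The module is parallel to the plate. In the top crop the connectors at (205,140) and (230,138) point uphill, and the sides line up with the fence at (265,200). Next is a slow descent.

```bash
python3 -m inch '[[0,0,0,0,0.001,0.008,-1],[0,0,0,0,0.001,0.014,-1],[0,0,0,0,0.001,0.018,-1],[0,0,0,0,0.001,0.019,-1],[0,0,0,0,0.001,0.019,-1]]'
python3 -m inch '[[0,0,0,0,0,0.001,-1],[0,0,0,0,0,0.001,-1]]'
python3 - <<'E'
from h import *
st=r.sense(); print('plate-frame TCP',(A.T@(st['ee_pos']-O)).round(4),A.T@st['ft_force'])
E
python3 -m inch '[[0,0,0,0,0,0.001,-1],[0,0,0,0,0,0.001,-1]]'
python3 - <<'E'
from h import *
st=r.sense(); print('plate-frame TCP',(A.T@(st['ee_pos']-O)).round(4),A.T@st['ft_force'])
E
```

```text
t: 16.08
ee_pos: [0.5265, -0.2131, 0.0907]
ee_rot: [-0.223, 0.966, 0.091, 0.096]
ft_force: [0.7, -0.5, -1.4]
finger_gap: 0.045
finger_force: 62.5
t: 16.32
ee_pos: [0.5267, -0.2127, 0.0899]
ee_rot: [-0.223, 0.966, 0.091, 0.096]
ft_force: [-0.3, 0.4, -2.2]
finger_gap: 0.0449
finger_force: 62.5
plate-frame TCP [0.0957 0.0661 0.0075] [-0.69915897 -0.53775533 -2.07937795]
t: 16.58
ee_pos: [0.5268, -0.2123, 0.089]
ee_rot: [-0.223, 0.966, 0.091, 0.097]
ft_force: [0.1, -0.5, -2.0]
finger_gap: 0.0446
finger_force: 62.4
plate-frame TCP [0.0958 0.0661 0.0065] [-0.38422451 -1.27519557 -1.56699275]
```

```bash
cat > f.py <<'E'
from h import *
st=r.sense(); print('TCP',(A.T@(st['ee_pos']-O)).round(4),(A.T@st['ft_force']).round(1),st['ft_torque'].round(2))
E
for i in 1 2; do python3 -m inch '[[0,0,0,0,-0.0005,0.0007,-1],[0,0,0,0,-0.0005,0.0007,-1]]' | head -1; python3 f.py; done
```

```text
t: 16.82
TCP [0.096  0.0661 0.0064] [-1.5 -0.5  4.9] [-0.65  0.23 -0.  ]
t: 17.08
TCP [0.0963 0.0663 0.0064] [-1.6 -1.8  8.6] [-0.52  0.42  0.12]
```

Contact is felt (8 N along the normal), at x 96, y 66, so the gaps are about 46 and 43 mm. I release and lift straight away.

```bash
python3 -m inch '[[0,0,0,0,0,-0.0005,1],[0,0,0,0,0,-0.03,1],[0,0,0,0,0,-0.08,1],[0,0,0,0,0,-0.12,1],[0,0,0,0,0,-0.14,1],[0,0,0,0,0,-0.14,1]]'
python3 - <<'E'
from h import *
for n in('top','side'):
    s=snap(n); f=s['frame']
    P=(cloud(s)-[0,0,.0019 if n=='top' else -.0005]-O)@A
    w=(f.min(-1)>60)&(abs(P[...,0]-.08)<.11)&(abs(P[...,1]-.06)<.08)&(abs(P[...,2]-.032)<.005); w=cv2.morphologyEx(w.astype(np.uint8),cv2.MORPH_OPEN,np.ones((3,3)))>0; Q=P[w]; print(n,len(Q))
    if len(Q)>30: print(np.median(Q,axis=0).round(4),np.linalg.lstsq(np.c_[Q[:,:2],np.ones(len(Q))],Q[:,2],rcond=None)[0].round(3),cv2.minAreaRect(Q[:,:2].astype(np.float32)*1000))
    c=f[100:250,370:500] if n=='top' else f[150:300,340:470]
    cv2.imwrite(f'/tmp/{n}.png',cv2.resize(c,(400,460),interpolation=2)[...,::-1])
cv2.imwrite('pics/rel.png',np.hstack([cv2.imread('/tmp/top.png'),cv2.imread('/tmp/side.png')]))
E
```

```text
t: 17.82
ee_pos: [0.5068, -0.2737, 0.2126]
ee_rot: [-0.222, 0.966, 0.091, 0.097]
ft_force: [0.4, 0.2, -0.7]
finger_gap: 0.0852
finger_force: 0.0
top 848
[0.0531 0.0242 0.0327] [-0.002 -0.017  0.033] ((52.319984436035156, 21.6976375579834), (49.11700439453125, 99.98779296875), 89.27745056152344)
side 776
[0.0469 0.0236 0.0327] [-0.001 -0.01   0.033] ((49.23006057739258, 22.791412353515625), (100.91265869140625, 47.263938903808594), 0.20266355574131012)
```

View pics/rel.png

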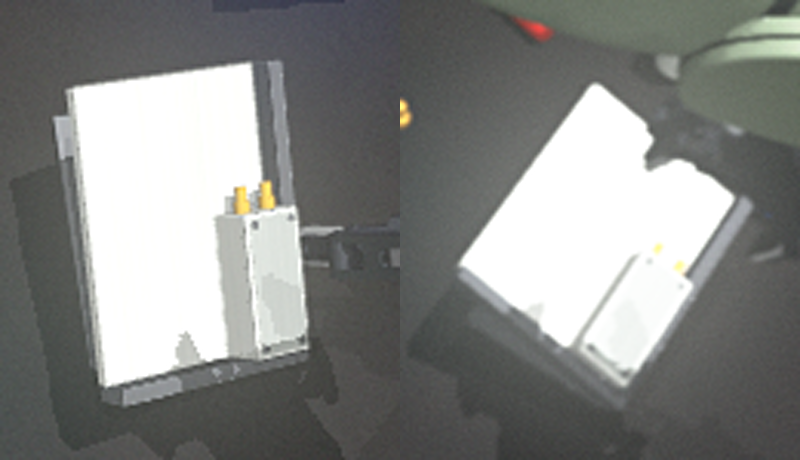

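The module slid home: its plain end meets the short fence at (285,352), its side lies along the long fence at (300,280), and it is flat, with the measured centre near x 50.7, y 22.3 mm. I'll move farther off, let it settle and check that nothing changes.

```bash
python3 -m inch '[[0,0,0,0,0,-0.03,1],[0,0,0,0,0,-0.06,1],[0,0,0,0,0,-0.06,1],[0,0,0,0,0,-0.06,1],[0,0,0,0,0,-0.06,1],[0,0,0,0,0,-0.06,1]]'
python3 - <<'E'
from h import *
for n in('top','side'):
    s=snap(n); f=s['frame']
    P=(cloud(s)-[0,0,.0019 if n=='top' else -.0005]-O)@A
    w=(f.min(-1)>60)&(abs(P[...,0]-.08)<.11)&(abs(P[...,1]-.06)<.08)&(abs(P[...,2]-.032)<.005); w=cv2.morphologyEx(w.astype(np.uint8),cv2.MORPH_OPEN,np.ones((3,3)))>0; Q=P[w]
    print(n,len(Q),np.percentile(Q,[1,50,99],axis=0).round(4).tolist(),cv2.minAreaRect(Q[:,:2].astype(np.float32)*1000))
    fe=(abs(P[...,2]-.0165)<.0035)&(abs(P[...,1]-.1)<.04)&(abs(P[...,0])<.02); print('short fence top x',np.percentile(P[fe][:,0],[5,50,95]).round(4))
    fe=(abs(P[...,2]-.0165)<.0035)&(abs(P[...,0]-.15)<.03)&(abs(P[...,1])<.02); print('long fence top y',np.percentile(P[fe][:,1],[5,50,95]).round(4))
print(r.sense()['qvel'].round(3),r.sense()['t'])
E
```

```text
t: 18.68
ee_pos: [0.4975, -0.2996, 0.2637]
ee_rot: [-0.223, 0.966, 0.091, 0.096]
ft_force: [0.0, 0.2, 1.2]
finger_gap: 0.0856
finger_force: 0.0
top 854 [[0.0034, -0.0012, 0.028], [0.053, 0.0238, 0.0326], [0.1014, 0.0454, 0.0361]] ((52.20522689819336, 21.127452850341797), (99.98601531982422, 50.47216796875), 0.48090144991874695)
short fence top x [-0.0094 -0.0035  0.0018]
long fence top y [-0.0132 -0.0053 -0.0005]
side 778 [[-0.0002, 0.0003, 0.0287], [0.0466, 0.0233, 0.0328], [0.0979, 0.0461, 0.0362]] ((49.4245491027832, 22.96030616760254), (47.0345573425293, 101.03509521484375), 89.92465209960938)
short fence top x [-0.0128 -0.0075 -0.0016]
long fence top y [-0.0113 -0.0048 -0.    ]
[-0.003 -0.006 -0.006 -0.001 -0.    -0.   ] 18.775
```

The module is at rest: in both views its end sits within about 1.5 mm of the inner face of the fence. Handing in.

```bash
python3 -c "
from bench import r
print(r.hand_in())"
```

```text
the job is handed in; nothing more can be done
None
```

The long flat-lidded module was set down about 4.5 cm clear of both fences and slid home by itself, coming to rest flat within about 1.5 mm of both fences (camera accuracy), and I handed in at about 19 s; joint 6 hit its range limit on the first carry, so I put the module back on the table and regripped it.

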